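# Clamp a binocular half under the ratchet press foot

### The arm

A 7-joint arm with a two-finger parallel gripper is mounted at the origin on the work surface. World frame = base frame: x ahead of the robot, y to its left, z up, the work surface at z = 0. Lengths are in m, angles in rad, forces in N, time in s.
With the tool pointing down it reaches from about 0.425 to 0.95 m from the base axis. Payload 16.7 kg.
Tool frame: the origin (TCP) lies at the very end of the fingers, on their centre line; the grasp point (between the pads) lies grasp_offset behind it (grasp_offset is the distance from the TCP to the grasp point, in m); z points along the fingers, y is the line along which they close (so a half turn about z gives the same grasp; the last joint's range is limited). The gripper opens to 94 mm and grips with 3 to 60 N. Pads are 16 mm wide; open, the fingers measure 119 mm over their backs; the gripper's body (75 mm by 177 mm) begins 78 mm behind the grasp point.
Start: joints at [1.095, 0.426, 0.074, 1.606, -0.034, 1.111, -0.067], TCP at [0.217, -0.639, 0.205] pointing down, gripper open.
Joint ranges: [-2.85, 2.85], [-0.5, 2.14], [-1.23, 1.37], [0.21, 2.46], [-1.02, 4.16], [0.16, 2.05], [-2.73, 2.73]. Speed limits (rad/s): [1.89, 1.89, 2.39, 2.39, 3.01, 3.01, 3.01].

### API

Orientations are given as a unit quaternion [x, y, z, w].
In Python, from cell import get_state, capture, job_done, grasp_offset gives the robot as it stands. The module is installed in compiled form; this text tells all that it offers.
- The arm moves only by the tool carry_out, never from a script. Its argument "commands" is a list of rows, each a list of 7 numbers: the turn, a rotation vector about the tool's x, y, z in a scale on which 1.0 is 90 degrees, then the shift along the tool's x, y, z in normalised numbers (1 is 75 cm), then the closure, from 0 (fully open) to 1 (shut). In form: [[rx, ry, rz, tx, ty, tz, grip], ...]. A call has 1 to 12 rows; each row is the pose to reach, as a shift and turn from the pose commanded when the call began, along the tool's axes at that moment; what a row does not reach only later rows make up. A row lasts 1/8 s, in which the tool goes at most 62.5 mm and 10.7 degrees, less where a joint would pass 70% of its speed; a pose out of reach is approached as far as the arm can. No shift or turn number may pass 1 either way. A call with a gripper value outside its range is refused whole. The fingers move at their own pace and stop on an object; "grip_force" is the grip in N (left out, the last holds). Time passes only in rows, so rows that repeat a pose let the fingers close. It gives the time, the measured TCP pose, the force, the opening and the grip force at its end, in the units of the state.
- get_state(): the state, without advancing time (a new reading comes with each control period).
- capture(name): name is "scene" or "top"; returns a dict with "color" (420x560x3 uint8, blue, green, red), "fov_y" (degrees; the focal length in pixels is half the picture's height over the tangent of half this angle, whatever the lens; pixels are square), "cx", "cy" (the principal point, pixels), "k1" (the pictures are not rectified: a ray, as slopes to the right and down, at radius r is drawn at 1 + k1 r^2 times it, then the intrinsics apply), "extrinsics" (4x4, takes a point from camera to world coordinates). Camera axes: x right, y up, looking along -z (the intrinsics and any distortion apply to the point x, -y, -z); pixel columns grow to the right and rows downward; lengths in m; the calibration is good to about 2 mm. A picture is of the moment at which its call begins. There is no depth.
- job_done(): hands the job in; it is judged then, once.
The state is a dict: "clock": time; "joint_pos": joint angles; "joint_vel": joint speeds; "joint_efforts": joint torques, N m; "ee_pos": TCP position; "orientation": TCP orientation; "ft_force": force on the tool from outside, world axes, zero at the start; "wrist_torque": the same for the moment, N m; "width": finger opening in m; "grasp_force": force on a finger pad.
Only numpy, scipy, OpenCV 4.12 (cv2) and the standard library are available. Lean on these libraries where they do the work, as an engineer would, in place of code of your own. Each camera call takes 0.05 s, during which the arm holds its last target. There are 200 camera calls.

### The job

Draw the press rail up by its black grip, tooth by tooth and without jerking, until the rubber foot is higher than the brown binocular half and the pawl carries the rail by itself. Bring the binocular half, kept upright, under the raised foot, housing first between the guides, and press it home against the sprung plunger of the brass stop with a gentle but definite push, so that it stays touching the plunger. Then lift the pawl by gently pressing its red tab until the foot has come down on the housing, let the pawl spring back, and leave the other things on the bench alone.

Things in the scene. Friction and masses are not known exactly. Their poses are not given: they have to be found in the camera images.
- stand: Press stand, cam-locked to the bench (fixed). Origin: centre of the work nest, on the bench surface, under the foot. +x: direction in which work is pushed in, towards stop and tower; z up. Nest: bare bench between guide bars 14 mm high, inner faces y = +-31 mm, x -32 to 48 mm, flaring out to y +-44 at x = -62. Tower top z = 130. Base plate x 45 to 150, y +-75 mm, 12 high.
- stop: Brass stop block across the end of the nest, fixed, 11 x 62 x 30 mm (x, y, z of the stand, axes alike); origin at its underside centre, at stand x = 52.5 mm. Out of it, 21 mm high, points a sprung 8 mm plunger, its tip at stand x 14 to 39 mm: set by hand each time, not measured. It gives, damped, 2 N per mm over 3.5 mm, then is rigid. Definite: 4 N or more for half a second; over 15 N is too hard.
- grip: Black grip block on top of the rail, 40 x 24 x 36 mm (x, y, z of the stand, axes alike); origin at its centre, at stand x = 73 mm, z = 168 mm plus joint rail. Grip it from above across its 24 mm and pull straight up at some 20 mm/s: takes 5 to 20 N (weight 4.4 N, drag 90 N per m/s, and up to 12 N more at each tooth). Over 0.12 m/s is jerking.
- rail (a joint): Rail height in m, 0 at the lower stop, 0.062 at the rigid upper one. The pawl carries it at 0, 0.010, 0.020 ... 0.060 (up to 1 mm lower); let go in between it sinks to the tooth below. It starts at 0 or 0.010. From 0.030 up the binocular half passes under the foot with 5 mm or more to spare; with the foot on the housing it reads 0.024. Pawl out, it sinks at about 50 mm/s by its weight.
- foot: Round black rubber press foot, 26 mm across, 8 mm high, on a spindle under the end of the rail's arm; origin at its underside centre, at stand x = 0, y = 0, z = 20 mm plus joint rail. The dark arm, 14 mm wide, stand x -10 to 70 mm, runs 70 to 84 mm above this underside.
- pawl (a joint): Angle of the sprung brass pawl in rad: 0 = nose fully in the teeth, 0.20 = rigid stop, nose fully out; it springs back when let go. From about 0.11 the rail is free. It may rest at up to 0.09 on a tooth's flank. The pawl is a bell crank: its nose is lifted out of the teeth by pushing its tail tab down.
- tab: Red tab on the pawl's tail, 28 x 26 x 6 mm; origin at its centre, at stand x = 174.5 mm, y = 0, z = 85 mm with the pawl at 0. The pivot, along stand y, is at stand x = 89.5 mm, z = 55 mm: pushing the tab down about 15 mm takes the pawl to 0.18. Needs 2 to 6 N; over 25 N is too much.
- binocular: Brown bakelite binocular half, 0.3 kg, loose, upright on the bench before the nest. Housing 64 x 56 x 44 mm (x, y, z); origin at its underside centre. Eyepiece tube 32 mm in diameter, axis 22 mm high, from x = -32 to -112 mm, then a black eyecup 38 mm in diameter to -126 mm. Grip the tube across y near x = -85 mm and slide (drag 1 to 3 N). In the nest its axes lie as the stand's.
- screwblock: Brass collimation screw block 55 x 36 x 30 mm with three screws up to 42 mm; origin underside centre. Bystander.
- lens: Domed glass objective lens, 54 mm across, 14 mm high; origin underside centre. Bystander.
- shimrack: Chrome prism shim rack 110 x 50 x 36 mm with upright shims; origin underside centre. Bystander.
- driver: Screwdriver 160 mm long lying on the bench; origin underside centre. Bystander.
- eyecup: Black spare eyecup ring, 40 mm across, 12 mm high; origin underside centre. Bystander.
- jar: Small amber jar, 48 mm across, 55 mm high; origin underside centre. Bystander.
Mind the look-alikes: they are no part of the job. Of the things that look like the binocular, take the one that is farthest from the robot's base at the start.

How it is judged:
On the way, in this order (a step that is already met when the one before it is completed fails the run):
1. the rail is raised to the third tooth or higher, clear of the binocular half's height, and carried by the pawl with the grip let go (value of joint rail above 0.0275 m and velocity of joint rail between -0.005 and 0.005 m/s and contact force between each of the arm, the fingers and grip below 0.2 N), for 0.3 s.
2. with the rail still up, the binocular half is in the nest, pushed against the stop plunger with at least 3.5 N (x of binocular in the frame of stand between -0.0195 and 0.012 m and y of binocular in the frame of stand between -0.005 and 0.005 m and angle between the x axis of binocular and the x axis of stand, either way round below 0.1 rad and angle between binocular's own z axis and vertical below 0.05 rad and value of joint rail above 0.0275 m and contact force between binocular and stop above 3.5 N), for 0.2 s.
3. with the binocular half home, the pawl is lifted out by pressing its tab (x of binocular in the frame of stand between -0.0195 and 0.012 m and y of binocular in the frame of stand between -0.005 and 0.005 m and angle between the x axis of binocular and the x axis of stand, either way round below 0.1 rad and angle between binocular's own z axis and vertical below 0.05 rad and value of joint pawl above 0.075 rad and contact force between the fingers and tab above 0.5 N), for 0.05 s.
At the end, for the whole second after the job is handed in: The foot lies on the housing (over 1.5 N; rail 0.0215 to 0.0262), the pawl has sprung back (under 0.11 rad), and the binocular half is at rest, upright (0.05 rad), in the nest (-19.5 to +12 mm along, 5 mm across, 0.1 rad) and touching the stop plunger (over 0.1 N) (x of binocular in the frame of stand between -0.0195 and 0.012 m and y of binocular in the frame of stand between -0.005 and 0.005 m and angle between the x axis of binocular and the x axis of stand, either way round below 0.1 rad and angle between binocular's own z axis and vertical below 0.05 rad and contact force between binocular and stop above 0.1 N and value of joint rail between 0.0215 and 0.0262 m and contact force between foot and binocular above 1.5 N and value of joint pawl below 0.11 rad and linear speed of binocular below 0.01 m/s).
It fails at once if the rail is jerked: faster than 0.12 m/s (velocity of joint rail above 0.12 m/s or velocity of joint rail below -0.12 m/s).
It fails at once if the binocular half is driven against the stop, or squeezed by the foot, with more than 15 N (contact force between binocular and stop above 15 N or contact force between foot and binocular above 15 N).
It fails at once if the pawl tab is pressed with more than 25 N (contact force between the fingers and tab above 25 N).
It fails at once if the binocular half is tipped over by more than 0.4 rad (angle between binocular's own z axis and vertical above 0.4 rad).
It fails at once if another thing on the bench is moved by more than 15 mm (distance of any of screwblock, lens, shimrack, driver, eyecup, jar from where it was at the start of the episode above 0.015 m).
It also fails if it takes over 72 s, if anything falls off the work surface, if the arm or the gripper's body presses on something with over 40 N, if the wrist force passes 120 N, or if a joint passes its speed limit or range.

## Working session

There is one attempt and no reset: what is moved stays moved. The work goes in short steps, Python scripts to look and compute and a tool call to move; the robot and the scene stay as the last step left them, time stands still between calls to the robot, and variables do not carry over. Pictures are saved under pics/ and viewed, at most 10 in all, crops included, and the job is handed in when it is done.

Besides the shell and the picture viewer there is one more tool, called after "Request:" as name([rows], argument=value, ...), one row to a line, values as JSON. carry_out: Moves the arm, as the interface text tells. Its arguments: {"type":"object","properties":{"commands":{"type":"array"},"grip_force":{"type":"number"}},"required":["commands"]}

```bash
mkdir -p pics; python3 - <<'E'
from cell import *
import cv2,numpy as np
s=get_state();print(s,grasp_offset)
for n in("scene","top"):
    c=capture(n);cv2.imwrite(f"pics/{n}0.png",c["color"]);print(n,c["fov_y"],c["cx"],c["cy"],c["k1"],c["extrinsics"])
    np.savez(n,**c)
E
```

```text
{'clock': 0.0, 'joint_pos': array([ 1.09451836,  0.42676587,  0.07384119,  1.60658474, -0.03410662,
        1.1107948 , -0.06710553]), 'joint_vel': array([ 0.00052865, -0.00165325,  0.0004841 , -0.00058244,  0.00066048,
       -0.00126569,  0.0009944 ]), 'joint_efforts': array([-3.24333312e-03, -9.35840678e+01,  3.66483696e+00, -4.54179168e+01,
       -4.90627403e-02,  2.04314024e-02,  3.94106610e-05]), 'ee_pos': array([ 0.21651171, -0.63888052,  0.20476255]), 'orientation': array([ 9.86683973e-01,  1.62647840e-01, -1.48468299e-04, -6.29503930e-04]), 'ft_force': array([-0.29854001,  0.24358656, -0.06489884]), 'wrist_torque': array([-0.00902329, -0.02373937,  0.04062658]), 'grasp_force': 0.0, 'width': 0.09395792882828527} 0.0188
scene 54.32946663248776 282.09965380894204 207.61803033812913 0.03827815060369277 [[-0.26053979 -0.81918916  0.5109287   1.06616472]
 [ 0.96542397 -0.21629242  0.14551336  0.0741962 ]
 [-0.00869296  0.53117483  0.84721764  0.96133568]
 [ 0.          0.          0.          1.        ]]
top 57.175627359353626 282.9023130207301 208.5607526067259 -0.10316668205210196 [[-0.04903646  0.97258466 -0.22732028  0.36407768]
 [-0.99877461 -0.0492719   0.00464225 -0.06584312]
 [-0.00668553  0.22726936  0.97380899  0.9735405 ]
 [ 0.          0.          0.          1.        ]]
```

View pics/scene0.png

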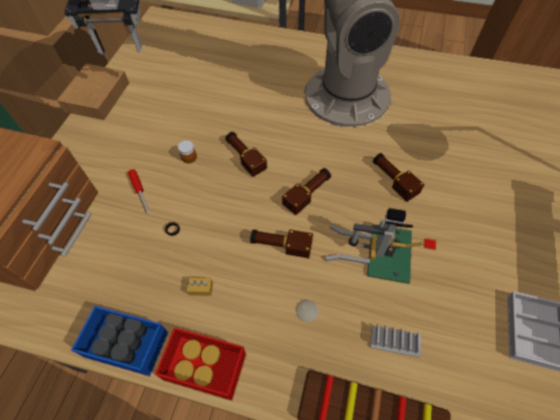

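View pics/top0.png

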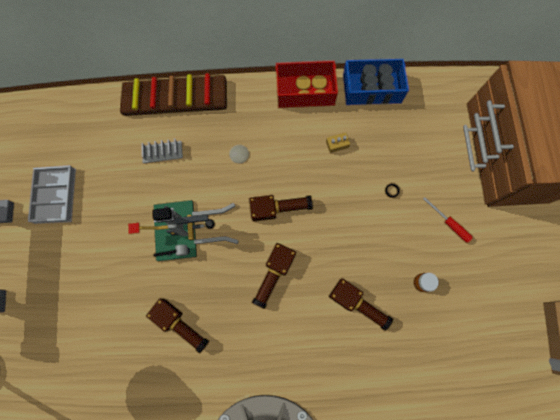

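The target is the binocular that is upper-middle in the top view, with its housing at about (262,207) and eyecup at (310,203). The stand is at about (175,230), with the red tab at (134,228). I'll zoom in on both views.

```bash
cat > h.py <<'E'
import numpy as np,cv2
def load(n):
    return dict(np.load(n+".npz"))
def intr(c):
    H=c["color"].shape[0];f=H/2/np.tan(np.radians(float(c["fov_y"]))/2);return f,float(c["cx"]),float(c["cy"]),float(c["k1"])
def proj(c,P):
    P=np.atleast_2d(P);E=c["extrinsics"];q=(P-E[:3,3])@E[:3,:3]
    s=np.c_[q[:,0],-q[:,1]]/-q[:,2:3];r2=(s**2).sum(1,keepdims=True)
    f,cx,cy,k=intr(c);return s*(1+k*r2)*f+[cx,cy]
def ray(c,uv,z):
    f,cx,cy,k=intr(c);d=(np.atleast_2d(uv)-[cx,cy])/f;s=d.copy()
    for _ in range(20): s=d/(1+k*(s**2).sum(1,keepdims=True))
    E=c["extrinsics"];v=np.c_[s[:,0],-s[:,1],-np.ones(len(s))]@E[:3,:3].T;o=E[:3,3]
    return o+v*((z-o[2])/v[:,2])[:,None]
def crop(c,x,y,w,h,k,name):
    cv2.imwrite(name,cv2.resize(c["color"][y:y+h,x:x+w],None,fx=k,fy=k,interpolation=cv2.INTER_CUBIC))
E
python3 - <<'E'
from h import *
t=load("top");s=load("scene")
crop(t,122,185,200,100,4,"pics/t1.png");crop(s,240,185,200,100,4,"pics/s1.png")
E
```

```text
(no output)
```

View pics/t1.png

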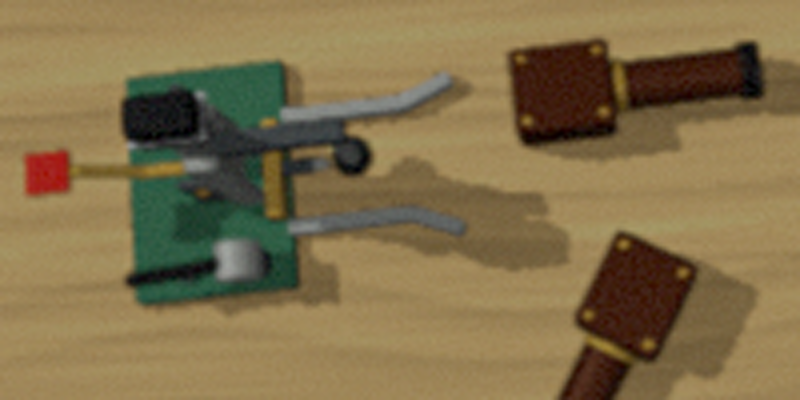

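View pics/s1.png

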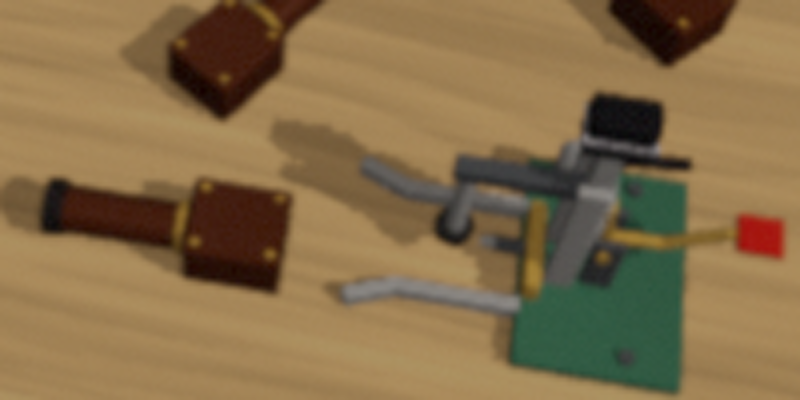

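```bash
cat > fit.py <<'E'
from h import *
from scipy.optimize import least_squares
t=load("top");s=load("scene")
T=lambda u:((np.array(u,float)+.5)/4-.5)+[122,185]
S=lambda u:((np.array(u,float)+.5)/4-.5)+[240,185]
def tf(p,L):
    c,q=np.cos(p[2]),np.sin(p[2]);L=np.atleast_2d(L)
    return np.c_[p[0]+c*L[:,0]-q*L[:,1],p[1]+q*L[:,0]+c*L[:,1],L[:,2]]
def fit(p0,obs,rail=False):
    def r(p):
        o=[]
        for c,uv,L in obs:
            L=np.array(L,float)/1e3
            if L[2]>.15: L[2]+=p[3]
            o.append((proj(c,tf(p,L))[0]-uv))
        return np.ravel(o)
    return least_squares(r,p0,loss="soft_l1")
o=[(t,T((283,64)),(45,-75,12)),(t,T((126,79)),(150,-75,12)),(t,T((137,302)),(150,75,12)),(t,T((297,286)),(45,75,12)),
(t,T((48,172)),(174.5,0,88)),(s,S((759,236)),(174.5,0,87)),(s,S((687,183)),(150,75,12)),(s,S((678,389)),(150,-75,12)),(s,S((511,361)),(45,-75,12)),
(t,T((160,113)),(73,0,186)),(s,S((626,118)),(73,0,180)),(t,T((275,168)),(52.5,0,30)),(s,S((537,247)),(52.5,0,30))]
r=fit([.5,.1,1.6,0.],o);print("stand",r.x);print(np.round(r.fun.reshape(-1,2),1).tolist());st=r.x
b=[(t,T((509,50)),(32,-28,44)),(t,T((605,41)),(-32,-28,44)),(t,T((615,131)),(-32,28,44)),(t,T((519,138)),(32,28,44)),
(s,S((203,182)),(-32,28,44)),(s,S((291,193)),(32,28,44)),(s,S((281,268)),(32,-28,44)),(s,S((183,254)),(-32,-28,44)),
(t,T((755,68)),(-126,0,30)),(s,S((52,203)),(-126,0,30))]
r=fit([.5,0.,1.6],b);print("bino",r.x);print(np.round(r.fun.reshape(-1,2),1).tolist());bi=r.x
for pl,n in((t,"plt"),(s,"pls")):
    for x in(14,20,26,32,39): 
        uv=proj(pl,tf(st,[x/1e3,0,.021]))[0];print(n,x,(uv-([122,185] if pl is t else [240,185]))*4)
v=t["color"].copy();big=cv2.resize(v[185:285,122:322],None,fx=4,fy=4,interpolation=2);bs=cv2.resize(s["color"][185:285,240:440],None,fx=4,fy=4,interpolation=2)
def draw(p,L,closed=True):
    L=np.array(L,float)/1e3
    for c,im,o in((t,big,[122,185]),(s,bs,[240,185])):
        q=((proj(c,tf(p,L))-o+.5)*4-.5).astype(int);cv2.polylines(im,[q[:,None]],closed,(255,255,0),1)
rl=st[3]*1e3
box=lambda x0,x1,y,z:[(x0,-y,z),(x1,-y,z),(x1,y,z),(x0,y,z)]
draw(st,box(45,150,75,12));draw(st,box(160.5,188.5,13,88));draw(st,box(53,93,12,186+rl));draw(st,box(53,93,12,150+rl));draw(st,box(47,58,31,30))
draw(st,[(-62,44,14),(-32,31,14),(48,31,14)],0);draw(st,[(-62,-44,14),(-32,-31,14),(48,-31,14)],0);draw(st,box(-10,70,7,104+rl))
draw(st,[(13*np.cos(a),13*np.sin(a),20+rl) for a in np.linspace(0,6,20)])
draw(bi,box(-32,32,28,44));draw(bi,box(-32,32,28,0));draw(bi,box(-112,-32,16,22));draw(bi,box(-126,-112,19,22))
cv2.imwrite("pics/ov.png",np.vstack([big[:300],bs[80:380]]))
E
python3 fit.py
```

```text
stand [0.55533874 0.11348983 1.63645594 0.00531381]
[[-0.1, -2.1], [-0.4, -1.3], [-0.8, 0.3], [0.2, -0.2], [-0.4, -0.7], [0.0, -1.2], [0.3, -1.4], [0.6, -0.1], [-1.0, -1.0], [-0.2, -0.1], [-0.9, -0.1], [-0.9, -0.8], [-0.7, -1.9]]
bino [ 0.59102025 -0.0165895   1.64340333]
[[-1.7, -0.7], [-0.3, -1.5], [-0.2, -2.3], [-1.9, -0.9], [-1.3, -3.0], [1.4, -1.7], [0.6, -1.0], [-0.3, -1.8], [0.7, -0.6], [-1.3, -2.2]]
plt 14 [333.44954318 158.92861721]
plt 20 [324.06618448 159.9914376 ]
plt 26 [314.68827577 161.05339999]
plt 32 [305.31604915 162.11447772]
plt 39 [294.38927636 163.35124801]
pls 14 [469.53482736 233.74237275]
pls 20 [478.9424284  235.36547839]
pls 26 [488.36453016 236.99132005]
pls 32 [497.80123813 238.61991675]
pls 39 [508.82933298 240.52345387]
```

View pics/ov.png

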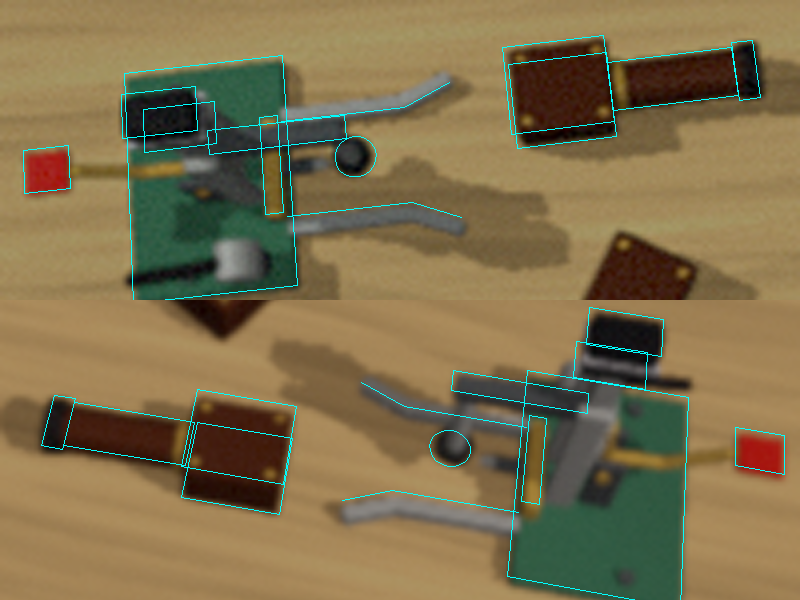

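```bash
cat > fit2.py <<'E'
exec(open("fit.py").read().split("v=t[")[0].replace("print","(lambda *a:0)"))
o+=[(t,T((402,105)),(-32,-31,14)),(t,T((407,211)),(-32,31,14)),(s,S((394,281)),(-32,-31,14)),(s,S((455,221)),(0,0,160*0+24)),(t,T((352,155)),(0,0,24))]
FOOT=2
def res(p,full=False):
    out=[]
    for q,L_ in((p[:4],o),(p[4:7],b)):
        for i,(c,uv,L) in enumerate(L_):
            L=np.array(L,float)/1e3
            if q is not None and len(q)==4 and (L[2]>.15 or i>=len(o)-FOOT): L[2]+=q[3]
            off=p[7:9] if c is t else p[9:11]
            out.append(proj(c,tf(q,L))[0]+off-uv)
    return np.array(out) if full else np.r_[np.ravel(out),p[7:11]/1.5]
r=least_squares(res,np.r_[st,bi,0,0,0,0],loss="soft_l1");p=r.x
print("stand",p[:4],"bino",p[4:7],"off",p[7:]);print(np.round(res(p,1),1).tolist())
for c,n,k,w in((t,"T",p[7:9],[122,185]),(s,"S",p[9:11],[240,185])):
    for x in(14,26,39): print(n,x,((proj(c,tf(p[:4],[x/1e3,0,.021]))[0]+k-w+.5)*4-.5).round())
c,q=np.cos(p[2]),np.sin(p[2]);d=p[4:6]-p[:2];print("bino in stand",c*d[0]+q*d[1],-q*d[0]+c*d[1],p[6]-p[2])
np.save("pose.npy",p)
E
python3 fit2.py
```

```text
stand [0.55514347 0.11292664 1.64083388 0.01287544] bino [ 0.59045299 -0.01752374  1.64835361] off [0.05173034 0.66500929 0.45546061 1.75055614]
[[0.1, -1.3], [-0.3, -0.3], [-0.4, 1.3], [0.6, 0.6], [-0.1, 0.4], [0.3, 0.2], [0.4, 0.0], [1.0, 1.3], [-0.6, 0.6], [-1.0, -0.0], [0.1, -0.4], [-0.6, -0.0], [-0.5, -0.4], [0.9, 1.2], [1.8, -1.5], [-0.2, -1.0], [-0.4, 1.4], [0.3, 0.3], [-1.3, 0.3], [0.1, -0.7], [0.3, -1.5], [-1.4, 0.0], [-1.2, -1.5], [1.5, -0.3], [0.8, 0.5], [-0.1, -0.2], [1.1, 0.1], [-1.1, -0.5]]
T 14 [336. 163.]
T 26 [317. 166.]
T 39 [297. 168.]
S 14 [472. 242.]
S 26 [491. 245.]
S 39 [511. 248.]
bino in stand -0.13260153308154327 -0.026093991158285625 0.007519729984294843
```

```bash
cat > rel.py <<'E'
import sys,numpy as np
from scipy.spatial.transform import Rotation as R
from cell import get_state
p=np.load("pose.npy")
def W(x,y,z): c,s=np.cos(p[2]),np.sin(p[2]);return np.array([p[0]+c*x-s*y,p[1]+s*x+c*y,z])
def rel(P,yaw,s=None):
    s=s or get_state();Rc=R.from_quat(s["orientation"])
    Rt=R.from_euler("z",yaw)*R.from_euler("x",np.pi)
    rv=(Rc.inv()*Rt).as_rotvec();t=Rc.inv().apply(P-s["ee_pos"])*100
    print("rot",rv.round(3),"cm",t.round(2))
def st():
    s=get_state();d=s["ee_pos"]-[p[0],p[1],0];c,q=np.cos(p[2]),np.sin(p[2])
    print("t%.2f stand xyz mm"%s["clock"],np.round(1e3*np.array([c*d[0]+q*d[1],-q*d[0]+c*d[1],d[2]]),1),"F",s["ft_force"].round(2),"w",s["width"],"g",s["grasp_force"]);return s
E
python3 - <<'E'
from rel import *
s=st();rel(np.array([.52,-.15,.32]),p[2],s);rel(W(.073,0,.30),p[2],s);rel(W(.073,0,.164),p[2],s)
E
```

```text
t0.10 stand xyz mm [-726.3  390.4  204.9] F [ 0.08 -0.36  0.19] w 0.09371046963073493 g 0.0
rot [-1.000e-03 -1.000e-03 -1.314e+00] cm [ 44.44 -36.58 -11.48]
rot [-1.000e-03 -1.000e-03 -1.314e+00] cm [ 58.06 -67.41  -9.44]
rot [-1.000e-03 -1.000e-03 -1.314e+00] cm [ 58.06 -67.39   4.16]
```

The manual's scale: shifts go in shares of 75 cm and turns go in shares of 90 degrees. Converting my numbers, -67.4 cm / 75 = -0.8987, 58 cm / 75 = 0.7733, -1.314 rad / 1.5708 = -0.8365.

Request:
carry_out([
  [0, 0, -0.8365, 0.592, -0.488, -0.1533, 0],
  [0, 0, -0.8365, 0.592, -0.488, -0.1533, 0],
  [0, 0, -0.8365, 0.592, -0.488, -0.1533, 0],
  [0, 0, -0.8365, 0.592, -0.488, -0.1533, 0],
  [0, 0, -0.8365, 0.592, -0.488, -0.1533, 0],
  [0, 0, -0.8365, 0.592, -0.488, -0.1533, 0],
  [0, 0, -0.8365, 0.592, -0.488, -0.1533, 0],
  [0, 0, -0.8365, 0.592, -0.488, -0.1533, 0],
  [0, 0, -0.8365, 0.7733, -0.8987, -0.1253, 0.4],
  [0, 0, -0.8365, 0.7733, -0.8987, -0.1253, 0.4],
  [0, 0, -0.8365, 0.7733, -0.8987, -0.1253, 0.4],
  [0, 0, -0.8365, 0.7733, -0.8987, -0.1253, 0.4],
])

```text
clock: 1.6
ee_pos: [0.5198, 0.0253, 0.3011]
orientation: [0.682, 0.731, -0.0, 0.0]
ft_force: [1.4, -1.3, 0.5]
width: 0.0583
grasp_force: 0.0
```

```bash
python3 - <<'E'
from rel import *
s=st();rel(W(.073,0,.30),p[2],s);rel(W(.073,0,.164),p[2],s)
E
```

```text
t1.60 stand xyz mm [-85.   41.3 301.1] F [ 1.36 -1.29  0.5 ] w 0.058300735544361985 g 0.0
rot [ 0.  0. -0.] cm [15.8   4.13  0.11]
rot [ 0.  0. -0.] cm [15.8   4.13 13.71]
```

Request:
carry_out([
  [0, 0, 0, 0.2107, 0.0547, 0.0013, 0.4],
  [0, 0, 0, 0.2107, 0.0547, 0.0013, 0.4],
  [0, 0, 0, 0.2107, 0.0547, 0.0013, 0.4],
  [0, 0, 0, 0.2107, 0.0547, 0.0533, 0.4],
  [0, 0, 0, 0.2107, 0.0547, 0.0933, 0.4],
  [0, 0, 0, 0.2107, 0.0547, 0.0933, 0.4],
])

```text
clock: 2.35
ee_pos: [0.5487, 0.1834, 0.2292]
orientation: [0.682, 0.731, -0.002, -0.001]
ft_force: [0.2, -0.0, 1.0]
width: 0.0566
grasp_force: 0.0
```

```bash
python3 - <<'E'
from rel import *
from h import *
s=st();rel(W(.073,0,.164),p[2],s)
t=capture=__import__("cell").capture("scene");np.savez("scene2",**t)
crop(t,340,150,120,100,5,"pics/s2.png")
E
```

```text
t2.35 stand xyz mm [ 70.7   1.5 229.2] F [ 0.21 -0.02  1.04] w 0.0566066867055879 g 0.0
rot [-0.004  0.001  0.   ] cm [0.23 0.18 6.52]
```

View pics/s2.png

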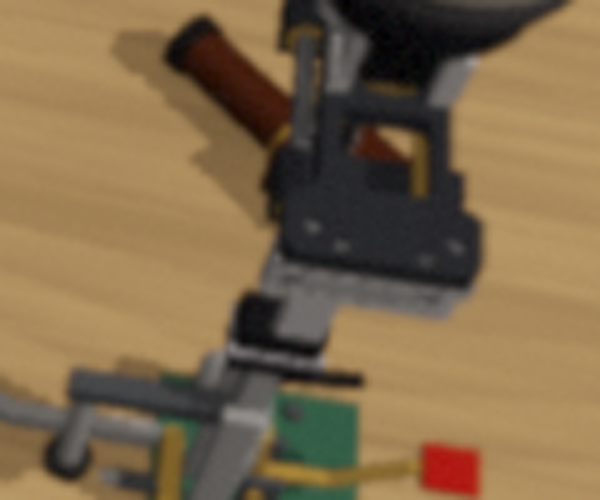

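The near finger hangs in front of the black grip, at about (290,310) in the crop, and is centred on it. I'll descend and close.

Converted, 6.5 cm / 75 = 0.0867, 5.5 cm / 75 = 0.0733.

Request:
carry_out([
  [0, 0, 0, 0.0027, 0.0013, 0.0267, 0.4],
  [0, 0, 0, 0.0027, 0.0013, 0.0533, 0.4],
  [0, 0, 0, 0.0027, 0.0013, 0.0733, 0.4],
  [0, 0, 0, 0.0027, 0.0013, 0.0867, 0.4],
  [0, 0, 0, 0.0027, 0.0013, 0.0867, 0.4],
  [0, 0, 0, 0.0027, 0.0013, 0.0867, 0.9],
  [0, 0, 0, 0.0027, 0.0013, 0.0867, 0.9],
  [0, 0, 0, 0.0027, 0.0013, 0.0867, 0.9],
  [0, 0, 0, 0.0027, 0.0013, 0.0867, 0.9],
], grip_force=40)

```text
clock: 3.52
ee_pos: [0.5501, 0.1859, 0.1662]
orientation: [0.682, 0.731, -0.0, -0.0]
ft_force: [-6.2, -2.1, 3.8]
width: 0.0237
grasp_force: 40.0
```

Request:
carry_out([
  [0, 0, 0, 0, 0, -0.0027, 0.9],
  [0, 0, 0, 0, 0, -0.0053, 0.9],
  [0, 0, 0, 0, 0, -0.008, 0.9],
  [0, 0, 0, 0, 0, -0.0107, 0.9],
  [0, 0, 0, 0, 0, -0.0133, 0.9],
  [0, 0, 0, 0, 0, -0.016, 0.9],
  [0, 0, 0, 0, 0, -0.0187, 0.9],
  [0, 0, 0, 0, 0, -0.0213, 0.9],
  [0, 0, 0, 0, 0, -0.024, 0.9],
  [0, 0, 0, 0, 0, -0.0267, 0.9],
  [0, 0, 0, 0, 0, -0.0293, 0.9],
  [0, 0, 0, 0, 0, -0.032, 0.9],
])

```text
clock: 5.03
ee_pos: [0.5501, 0.1859, 0.1901]
orientation: [0.682, 0.731, -0.0, -0.0]
ft_force: [-5.5, 0.3, -14.1]
width: 0.0236
grasp_force: 40.0
```

```bash
python3 - <<'E'
from rel import *
from h import *
import cell
s=st()
a=cell.capture("scene");np.savez("scene3",**a);crop(a,340,170,120,80,5,"pics/s3.png")
off=p[9:11]
from h import proj
def loc(x,y,z,c): print((x,y,z),((proj(c,W(x,y,z))[0]+off-[340,170]+.5)*5-.5).round())
for r in(.02,.03,.04): loc(0,0,.02+r,a);loc(-.01,0,.104+r,a)
E
```

```text
t5.03 stand xyz mm [ 7.310e+01 -1.000e-01  1.901e+02] F [ -5.47   0.29 -14.06] w 0.02362312726356492 g 39.99495327472687
(0, 0, 0.04) [ 68. 355.]
(-0.01, 0, 0.124) [ 71. 269.]
(0, 0, 0.05) [ 71. 346.]
(-0.01, 0, 0.134) [ 74. 258.]
(0, 0, 0.06) [ 73. 337.]
(-0.01, 0, 0.144) [ 77. 247.]
```

View pics/s3.png

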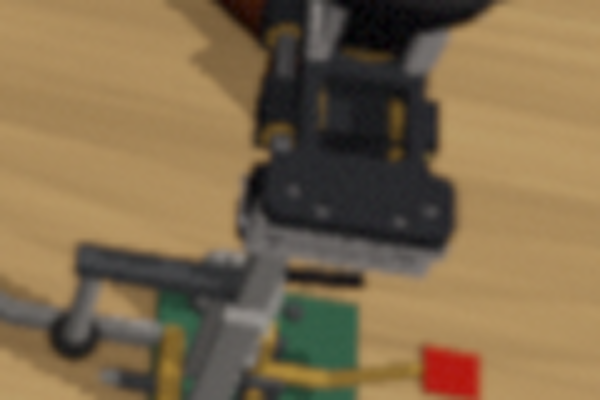

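The arm's end rose from about row 226 to row 220, so the rail is now around 0.034. I'll raise it another 9 mm, wait, and then let go.

Converted, -0.9 cm / 75 = -0.012, -0.8 cm / 75 = -0.0107.

Request:
carry_out([
  [0, 0, 0, 0, 0, -0.0027, 0.9],
  [0, 0, 0, 0, 0, -0.0053, 0.9],
  [0, 0, 0, 0, 0, -0.008, 0.9],
  [0, 0, 0, 0, 0, -0.0107, 0.9],
  [0, 0, 0, 0, 0, -0.012, 0.9],
  [0, 0, 0, 0, 0, -0.012, 0.9],
])

```text
clock: 5.82
ee_pos: [0.5501, 0.1859, 0.1993]
orientation: [0.682, 0.731, -0.0, -0.0]
ft_force: [-6.8, 1.5, -8.0]
width: 0.0236
grasp_force: 40.0
```

```bash
python3 - <<'E'
from rel import *
st()
E
```

```text
t5.83 stand xyz mm [ 7.310e+01 -1.000e-01  1.993e+02] F [-6.79  1.48 -7.99] w 0.023611266899622556 g 39.997320771217346
```

Converted, 0.3 cm / 75 = 0.004, 0.2 cm / 75 = 0.0027.

Request:
carry_out([
  [0, 0, 0, 0, 0, 0.0013, 0.9],
  [0, 0, 0, 0, 0, 0.0027, 0.9],
  [0, 0, 0, 0, 0, 0.004, 0.9],
  [0, 0, 0, 0, 0, 0.004, 0.9],
])

```text
clock: 6.32
ee_pos: [0.5501, 0.1859, 0.1965]
orientation: [0.682, 0.731, -0.0, -0.0]
ft_force: [-9.0, -0.3, -4.3]
width: 0.0234
grasp_force: 40.0
```

Converted, -8 cm / 75 = -0.1067, -5 cm / 75 = -0.0667.

Request:
carry_out([
  [0, 0, 0, 0, 0, 0, 0.4],
  [0, 0, 0, 0, 0, 0, 0.4],
  [0, 0, 0, 0, 0, 0, 0.4],
  [0, 0, 0, 0, 0, -0.0267, 0.4],
  [0, 0, 0, 0, 0, -0.0667, 0.4],
  [0, 0, 0, 0, 0, -0.1067, 0.4],
])

```text
clock: 7.08
ee_pos: [0.5508, 0.1862, 0.2785]
orientation: [0.682, 0.731, 0.001, 0.0]
ft_force: [0.1, 0.1, 0.7]
width: 0.0564
grasp_force: 0.0
```

```bash
cat > pl.py <<'E'
from rel import *
def B(x,y): # bino local -> world
    b=p[4:7];c,q=np.cos(b[2]),np.sin(b[2]);return b[0]+c*x-q*y,b[1]+q*x+c*y
s=st();X=B(-.085,0);print(X)
rel(np.array([*X,.30]),p[2],s);rel(np.array([*X,.12]),p[6],s);rel(np.array([*X,.012]),p[6],s)
E
python3 pl.py
```

```text
t7.08 stand xyz mm [ 73.4  -0.8 278.5] F [0.1  0.1  0.72] w 0.05641448377630508 g 0.0
(np.float64(0.5970387479649536), np.float64(-0.10226822003320785))
rot [ 0.001 -0.     0.   ] cm [-29.1    2.59  -2.16]
rot [ 0.001 -0.    -0.007] cm [-29.11   2.57  15.84]
rot [ 0.001 -0.    -0.007] cm [-29.11   2.56  26.64]
```

Converted, -29.1 cm / 75 = -0.388, -24 cm / 75 = -0.32.

Request:
carry_out([
  [0, 0, 0, -0.16, 0.0133, 0, 0.25],
  [0, 0, 0, -0.32, 0.0267, 0.04, 0.25],
  [0, 0, 0, -0.388, 0.0347, 0.1333, 0.25],
  [0, 0, 0, -0.388, 0.0347, 0.2107, 0.25],
  [0, 0, 0, -0.388, 0.0347, 0.2107, 0.25],
  [0, 0, 0, -0.388, 0.0347, 0.2533, 0.25],
  [0, 0, 0, -0.388, 0.0347, 0.2533, 0.25],
  [0, 0, 0, -0.388, 0.0347, 0.2533, 0.25],
])

```text
clock: 8.07
ee_pos: [0.598, -0.1016, 0.0879]
orientation: [0.682, 0.732, 0.001, 0.0]
ft_force: [0.4, 0.5, 1.3]
width: 0.0707
grasp_force: 0.0
```

```bash
python3 pl.py; python3 - <<'E'
from h import *
import cell
a=cell.capture("scene");np.savez("scene4",**a);b=cell.capture("top");np.savez("top4",**b)
A=cv2.resize(a["color"][180:280,240:400],None,fx=5,fy=3,interpolation=2) if 0 else cv2.resize(a["color"][190:265,240:440],None,fx=4,fy=4,interpolation=2)
Bm=cv2.resize(b["color"][180:255,130:330],None,fx=4,fy=4,interpolation=2)
cv2.imwrite("pics/c4.png",np.vstack([A,Bm]))
E
```

```text
t8.07 stand xyz mm [-217.   -27.8   87.9] F [0.44 0.5  1.34] w 0.0706939234558483 g 0.0
(np.float64(0.5970387479649536), np.float64(-0.10226822003320785))
rot [ 0.002 -0.     0.   ] cm [ -0.06  -0.07 -21.21]
rot [ 0.002 -0.    -0.007] cm [-0.06 -0.1  -3.21]
rot [ 0.002 -0.    -0.007] cm [-0.07 -0.11  7.59]
```

View pics/c4.png

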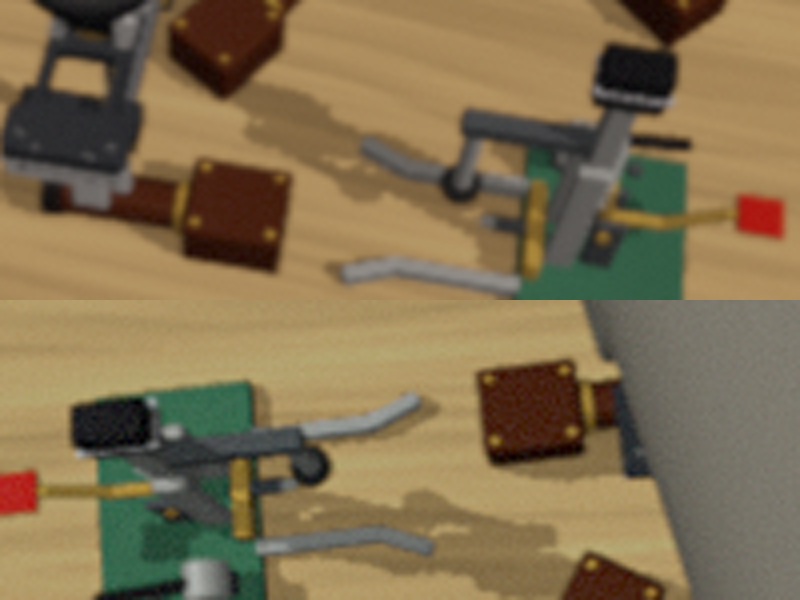

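The rail stays up, with the foot at (459,183) in the scene crop. The fingers straddle the tube at about (95,190). Descend and grip.

Converted, 8.1 cm / 75 = 0.108, 7.5 cm / 75 = 0.1.

Request:
carry_out([
  [0, 0, 0, 0, -0.0013, 0.04, 0.25],
  [0, 0, 0, 0, -0.0013, 0.08, 0.25],
  [0, 0, 0, 0, -0.0013, 0.1, 0.25],
  [0, 0, 0, 0, -0.0013, 0.108, 0.25],
  [0, 0, 0, 0, -0.0013, 0.108, 0.25],
  [0, 0, 0, 0, -0.0013, 0.108, 0.9],
  [0, 0, 0, 0, -0.0013, 0.108, 0.9],
  [0, 0, 0, 0, -0.0013, 0.108, 0.9],
  [0, 0, 0, 0, -0.0013, 0.108, 0.9],
], grip_force=20)

```text
clock: 9.3
ee_pos: [0.596, -0.1026, 0.0052]
orientation: [0.682, 0.731, 0.0, 0.0]
ft_force: [1.0, -0.6, -0.7]
width: 0.0339
grasp_force: 0.2
```

```bash
python3 - <<'E'
from rel import *
st()
E
```

```text
t9.30 stand xyz mm [-217.9  -25.7    5.2] F [ 0.99 -0.64 -0.75] w 0.03394055709965304 g 0.16577193047851324
```

Converted, 3.8 cm / 75 = 0.0507, 3 cm / 75 = 0.04.

Request:
carry_out([
  [0, 0, 0, 0, 0, 0, 0.9],
  [0, 0, 0, 0, 0, 0, 0.9],
  [0, 0, 0, 0.0067, -0.0107, 0, 0.9],
  [0, 0, 0, 0.0133, -0.0227, 0, 0.9],
  [0, 0, 0, 0.02, -0.0347, 0, 0.9],
  [0, 0, 0, 0.0293, -0.0347, 0, 0.9],
  [0, 0, 0, 0.04, -0.0347, 0, 0.9],
  [0, 0, 0, 0.0507, -0.0347, 0, 0.9],
  [0, 0, 0, 0.0507, -0.0347, 0, 0.9],
])

```text
clock: 10.42
ee_pos: [0.5675, -0.0651, 0.0051]
orientation: [0.681, 0.732, 0.0, -0.0]
ft_force: [0.1, 2.5, 0.2]
width: 0.0314
grasp_force: 20.0
```

```bash
python3 - <<'E'
from rel import *
st()
from h import *
import cell
a=cell.capture("scene");np.savez("scene5",**a);b=cell.capture("top");np.savez("top5",**b)
A=cv2.resize(a["color"][190:265,240:440],None,fx=4,fy=4,interpolation=2)
Bm=cv2.resize(b["color"][180:255,130:330],None,fx=4,fy=4,interpolation=2)
cv2.imwrite("pics/c5.png",np.vstack([A,Bm]))
E
```

```text
t10.43 stand xyz mm [-1.784e+02  1.000e-01  5.100e+00] F [0.09 2.51 0.18] w 0.03142765434884706 g 19.978305101394653
```

View pics/c5.png

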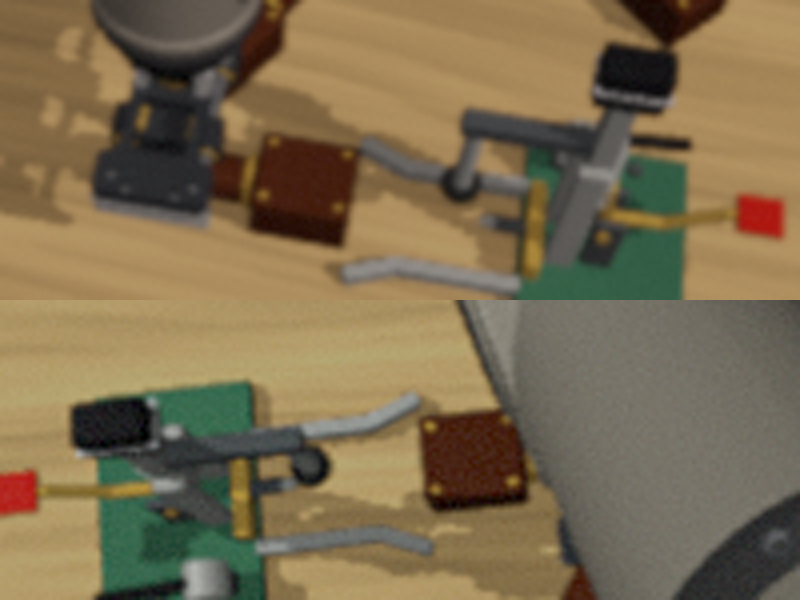

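The housing is centred at the guide mouth, with its front edge level with the guide ends in both views. I'll slide it in.

Request:
carry_out([
  [0, 0, 0, 0.0107, 0, 0, 0.9],
  [0, 0, 0, 0.0213, 0, 0, 0.9],
  [0, 0, 0, 0.032, 0, 0, 0.9],
  [0, 0, 0, 0.0427, 0, 0, 0.9],
  [0, 0, 0, 0.0533, 0, 0, 0.9],
  [0, 0, 0, 0.064, 0, 0, 0.9],
  [0, 0, 0, 0.0747, 0, 0, 0.9],
  [0, 0, 0, 0.0827, 0, 0, 0.9],
  [0, 0, 0, 0.088, 0, 0, 0.9],
  [0, 0, 0, 0.0907, 0, 0, 0.9],
  [0, 0, 0, 0.0933, 0, 0, 0.9],
])

```text
clock: 11.9
ee_pos: [0.5625, 0.0032, 0.0051]
orientation: [0.682, 0.731, -0.0, 0.0]
ft_force: [-0.6, -2.0, 1.5]
width: 0.0311
grasp_force: 20.0
```

```bash
python3 - <<'E'
from rel import *
st()
E
```

```text
t11.90 stand xyz mm [-109.9    0.3    5.1] F [-0.57 -1.95  1.5 ] w 0.03114888299801791 g 19.979187548160553
```

Converted, 0.8 cm / 75 = 0.0107, 0.6 cm / 75 = 0.008.

Request:
carry_out([
  [0, 0, 0, 0.0027, 0, 0, 0.9],
  [0, 0, 0, 0.0053, 0, 0, 0.9],
  [0, 0, 0, 0.008, 0, 0, 0.9],
  [0, 0, 0, 0.0107, 0, 0, 0.9],
])

```text
clock: 12.4
ee_pos: [0.5619, 0.0115, 0.0051]
orientation: [0.682, 0.731, 0.0, -0.0]
ft_force: [-0.2, -2.4, 1.6]
width: 0.0313
grasp_force: 20.0
```

Request:
carry_out([
  [0, 0, 0, 0.0013, 0, 0, 0.9],
  [0, 0, 0, 0.0027, 0, 0, 0.9],
])

```text
clock: 12.65
ee_pos: [0.5617, 0.0134, 0.0051]
orientation: [0.682, 0.731, -0.0, -0.0]
ft_force: [0.2, -2.8, 2.3]
width: 0.0312
grasp_force: 20.0
```

Converted, 0.2 cm / 75 = 0.0027, 0.1 cm / 75 = 0.0013.

Request:
carry_out([
  [0, 0, 0, 0.0013, 0, 0, 0.9],
  [0, 0, 0, 0.0027, 0, 0, 0.9],
])

```text
clock: 12.9
ee_pos: [0.5617, 0.0154, 0.0051]
orientation: [0.682, 0.731, 0.0, -0.0]
ft_force: [0.4, -2.8, 1.6]
width: 0.0314
grasp_force: 20.0
```

Converted, 0.2 cm / 75 = 0.0027, 0.1 cm / 75 = 0.0013.

Request:
carry_out([
  [0, 0, 0, 0.0013, 0, 0, 0.9],
  [0, 0, 0, 0.0027, 0, 0, 0.9],
])

```text
clock: 13.15
ee_pos: [0.5615, 0.017, 0.0051]
orientation: [0.682, 0.731, -0.0, 0.0]
ft_force: [0.3, -4.6, 1.8]
width: 0.0315
grasp_force: 20.0
```

Converted, 0.1 cm / 75 = 0.0013.

Request:
carry_out([
  [0, 0, 0, 0.0013, 0, 0, 0.9],
  [0, 0, 0, 0.0013, 0, 0, 0.9],
])

```text
clock: 13.4
ee_pos: [0.5614, 0.0179, 0.0051]
orientation: [0.682, 0.731, -0.0, 0.0]
ft_force: [0.9, -5.4, 2.8]
width: 0.0315
grasp_force: 20.0
```

Converted, 0.1 cm / 75 = 0.0013, 0.05 cm / 75 = 0.0007.

Request:
carry_out([
  [0, 0, 0, 0.0007, 0, 0, 0.9],
  [0, 0, 0, 0.0013, 0, 0, 0.9],
  [0, 0, 0, 0.0013, 0, 0, 0.9],
])

```text
clock: 13.78
ee_pos: [0.5613, 0.0185, 0.0051]
orientation: [0.682, 0.731, -0.0, 0.0]
ft_force: [0.0, -6.6, 2.3]
width: 0.0311
grasp_force: 20.0
```

Converted, 0.06 cm / 75 = 0.0008, 0.03 cm / 75 = 0.0004.

Request:
carry_out([
  [0, 0, 0, 0.0004, 0, 0, 0.9],
  [0, 0, 0, 0.0008, 0, 0, 0.9],
  [0, 0, 0, 0.0008, 0, 0, 0.9],
  [0, 0, 0, 0.0008, 0, 0, 0.9],
])

```text
clock: 14.28
ee_pos: [0.5613, 0.0189, 0.0051]
orientation: [0.682, 0.731, -0.0, 0.0]
ft_force: [0.3, -8.7, 2.3]
width: 0.0312
grasp_force: 20.0
```

Request:
carry_out([
  [0, 0, 0, 0, 0, 0, 0.9],
  [0, 0, 0, 0, 0, 0, 0.9],
  [0, 0, 0, 0, 0, 0, 0.9],
  [0, 0, 0, 0, 0, 0, 0.9],
  [0, 0, 0, 0, 0, 0, 0.9],
  [0, 0, 0, 0, 0, 0, 0.9],
])

```text
clock: 15.02
ee_pos: [0.5613, 0.0189, 0.0051]
orientation: [0.682, 0.731, -0.0, 0.0]
ft_force: [1.2, -8.4, 2.5]
width: 0.0312
grasp_force: 20.0
```

```bash
python3 - <<'E'
from rel import *
st()
E
```

```text
t15.03 stand xyz mm [-94.3   0.5   5.1] F [ 1.2  -8.36  2.55] w 0.031211519960615646 g 19.978784322738647
```

Home: a steady push of about 6 N or more for over 0.5 s. I'll release, rise and go over to the tab.

Request:
carry_out([
  [0, 0, 0, 0, 0, 0, 0.25],
  [0, 0, 0, 0, 0, 0, 0.25],
  [0, 0, 0, 0, 0, 0, 0.25],
  [0, 0, 0, 0, 0, -0.0267, 0.25],
  [0, 0, 0, 0, 0, -0.08, 0.25],
  [0, 0, 0, 0, 0, -0.16, 0.25],
  [0, 0, 0, 0, 0, -0.24, 0.5],
  [0, 0, 0, 0, 0, -0.32, 1],
  [0, 0, 0, 0, 0, -0.3867, 1],
  [0, 0, 0, 0, 0, -0.3867, 1],
])

```text
clock: 16.27
ee_pos: [0.5626, 0.0207, 0.3003]
orientation: [0.682, 0.732, 0.002, 0.003]
ft_force: [0.7, -0.5, -0.1]
width: 0.0344
grasp_force: 0.0
```

```bash
python3 - <<'E'
from rel import *
s=st();rel(W(.176,0,.29),p[2],s);rel(W(.176,0,.105),p[2],s)
E
```

```text
t16.27 stand xyz mm [-92.5  -1.  300.3] F [ 0.75 -0.48 -0.14] w 0.03440326644977836 g 0.0
rot [0.007 0.    0.   ] cm [26.86 -0.1   1.02]
rot [0.007 0.    0.   ] cm [26.86 -0.23 19.52]
```

Converted, 26.8 cm / 75 = 0.3573, 23 cm / 75 = 0.3067.

Request:
carry_out([
  [0, 0, 0, 0.08, 0, 0.0053, 1],
  [0, 0, 0, 0.16, 0, 0.0053, 1],
  [0, 0, 0, 0.24, 0, 0.0053, 1],
  [0, 0, 0, 0.3067, 0, 0.0053, 1],
  [0, 0, 0, 0.3573, 0, 0.0053, 1],
  [0, 0, 0, 0.3573, 0, 0.0053, 1],
  [0, 0, 0, 0.3573, 0, 0.0667, 1],
  [0, 0, 0, 0.3573, 0, 0.1333, 1],
  [0, 0, 0, 0.3573, 0, 0.2, 1],
  [0, 0, 0, 0.3573, 0, 0.2333, 1],
  [0, 0, 0, 0.3573, 0, 0.2333, 1],
  [0, 0, 0, 0.3573, 0, 0.2333, 1],
])

```text
clock: 17.77
ee_pos: [0.5431, 0.2872, 0.1214]
orientation: [0.682, 0.731, 0.001, 0.0]
ft_force: [-0.2, 0.1, 0.2]
width: 0.0006
grasp_force: 0.0
```

```bash
python3 - <<'E'
from rel import *
s=st();rel(W(.176,0,.092),p[2],s)
from h import *
import cell
a=cell.capture("scene");np.savez("scene6",**a);b=cell.capture("top");np.savez("top6",**b)
A=cv2.resize(a["color"][180:255,280:480],None,fx=4,fy=4,interpolation=2)
Bm=cv2.resize(b["color"][180:255,90:290],None,fx=4,fy=4,interpolation=2)
cv2.imwrite("pics/c6.png",np.vstack([A,Bm]))
E
```

```text
t17.77 stand xyz mm [174.7  -0.2 121.4] F [-0.18  0.15  0.16] w 0.0006076684882406059 g 0.0
rot [ 0.001 -0.001 -0.   ] cm [ 0.13 -0.02  2.94]
```

View pics/c6.png

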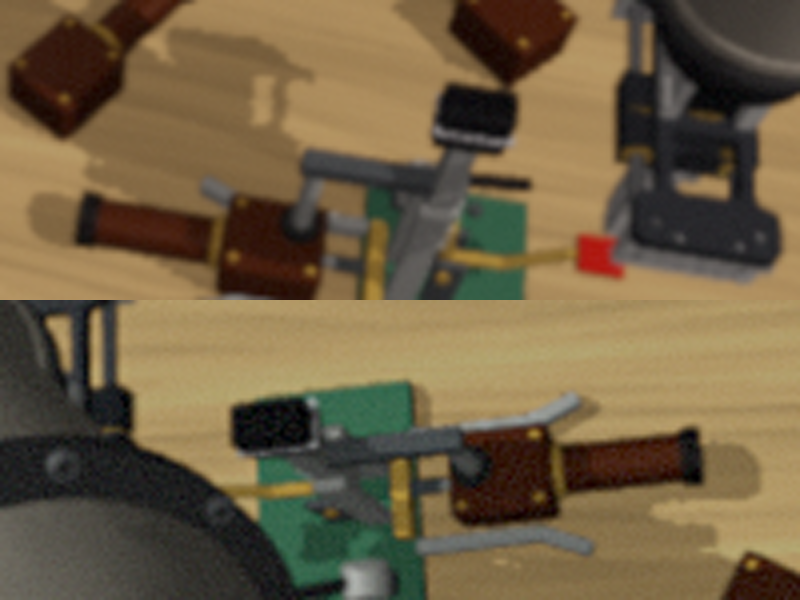

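The housing is in the nest under the foot, with its front on the plunger at about (330,262) in the scene crop. The fingers are above the tab, so I'll press slowly.

Converted, 3.4 cm / 75 = 0.0453, 3.1 cm / 75 = 0.0413.

Request:
carry_out([
  [0, 0, 0, 0.0013, 0, 0.0133, 1],
  [0, 0, 0, 0.0013, 0, 0.0267, 1],
  [0, 0, 0, 0.0013, 0, 0.0373, 1],
  [0, 0, 0, 0.0013, 0, 0.0413, 1],
  [0, 0, 0, 0.0013, 0, 0.0453, 1],
  [0, 0, 0, 0.0013, 0, 0.0453, 1],
])

```text
clock: 18.62
ee_pos: [0.5425, 0.2886, 0.0862]
orientation: [0.682, 0.731, 0.0, -0.0]
ft_force: [-0.8, -0.2, 0.5]
width: 0.0006
grasp_force: 0.3
```

Converted, 0.4 cm / 75 = 0.0053, 0.2 cm / 75 = 0.0027.

Request:
carry_out([
  [0, 0, 0, 0, 0, 0.0027, 1],
  [0, 0, 0, 0, 0, 0.0053, 1],
])

```text
clock: 18.88
ee_pos: [0.5428, 0.2887, 0.0824]
orientation: [0.682, 0.731, 0.001, 0.0]
ft_force: [-0.6, 2.1, 3.4]
width: 0.0007
grasp_force: 1.6
```

Converted, 0.5 cm / 75 = 0.0067, 0.4 cm / 75 = 0.0053.

Request:
carry_out([
  [0, 0, 0, 0, 0, 0.0027, 1],
  [0, 0, 0, 0, 0, 0.0053, 1],
  [0, 0, 0, 0, 0, 0.0067, 1],
])

```text
clock: 19.25
ee_pos: [0.5426, 0.2884, 0.077]
orientation: [0.682, 0.731, 0.0, -0.0]
ft_force: [-0.0, 2.8, 3.8]
width: 0.0001
grasp_force: 1.7
```

Converted, 0.4 cm / 75 = 0.0053, 0.3 cm / 75 = 0.004.

Request:
carry_out([
  [0, 0, 0, 0, 0, 0.002, 1],
  [0, 0, 0, 0, 0, 0.004, 1],
  [0, 0, 0, 0, 0, 0.0053, 1],
])

```text
clock: 19.62
ee_pos: [0.5425, 0.2884, 0.0731]
orientation: [0.682, 0.731, 0.0, -0.0]
ft_force: [-0.9, 3.8, 2.4]
width: 0.0008
grasp_force: 2.0
```

Request:
carry_out([
  [0, 0, 0, 0, 0, 0, 1],
  [0, 0, 0, 0, 0, 0, 1],
  [0, 0, 0, 0, 0, 0, 1],
  [0, 0, 0, 0, 0, 0, 1],
  [0, 0, 0, 0, 0, 0, 1],
  [0, 0, 0, 0, 0, 0, 1],
])

```text
clock: 20.38
ee_pos: [0.5425, 0.2883, 0.0731]
orientation: [0.682, 0.731, 0.0, -0.0]
ft_force: [-0.3, 3.9, 3.5]
width: 0.0006
grasp_force: 2.0
```

```bash
cat > rail.py <<'E'
from h import *
from rel import *
import cell,sys
def grip(c,off,r):
    return [proj(c,W(.073,0,.168+q))[0]+off for q in r]
ref=load("scene6");ref["color"]
def match(a,b,x,y,w,h,m=14):
    tpl=b[y:y+h,x:x+w];R_=cv2.matchTemplate(a[y-m:y+h+m,x-m:x+w+m],tpl,cv2.TM_CCOEFF_NORMED)
    _,v,_,l=cv2.minMaxLoc(R_);i,j=l
    f=lambda a,b,c:0.5*(a-c)/(a-2*b+c)
    dx=f(R_[j,i-1],R_[j,i],R_[j,i+1]) if 0<i<2*m else 0;dy=f(R_[j-1,i],R_[j,i],R_[j+1,i]) if 0<j<2*m else 0
    return round(i-m+dx,2),round(j-m+dy,2),round(v,3)
if __name__=="__main__":
    st();a=cell.capture("scene");np.savez(sys.argv[1],**a)
    print("grip",match(a["color"],ref["color"],386,199,26,16),"bino",match(a["color"],ref["color"],298,226,34,22,5),"pred/10mm",np.diff(grip(a,0,[.03,.02]),axis=0))
    if len(sys.argv)>2:
        s0=load("scene");print("start: grip",match(s0["color"],ref["color"],386,199,26,16))
E
python3 rail.py scene7 x
```

```text
t20.38 stand xyz mm [175.8   0.3  73.1] F [-0.26  3.95  3.46] w 0.0005857175504160662 g 2.005266560590826
grip (np.float32(-1.71), np.float32(3.94), 0.931) bino (np.float32(-0.02), np.float32(-0.01), 0.995) pred/10mm [[-1.03787453  2.38581891]]
start: grip (np.float32(-3.28), np.float32(7.19), 0.923)
```

The rail has dropped 16.5 mm from the 0.040 tooth, so the foot is on the housing at about 0.024. I'll let the pawl back gently.

Converted, -12 cm / 75 = -0.16, -8 cm / 75 = -0.1067.

Request:
carry_out([
  [0, 0, 0, 0, 0, -0.004, 1],
  [0, 0, 0, 0, 0, -0.008, 1],
  [0, 0, 0, 0, 0, -0.012, 1],
  [0, 0, 0, 0, 0, -0.016, 1],
  [0, 0, 0, 0, 0, -0.02, 1],
  [0, 0, 0, 0, 0, -0.0267, 1],
  [0, 0, 0, 0, 0, -0.0533, 1],
  [0, 0, 0, 0, 0, -0.1067, 1],
  [0, 0, 0, 0, 0, -0.16, 1],
  [0, 0, 0, 0, 0, -0.16, 1],
  [0, 0, 0, 0, 0, -0.16, 1],
])

```text
clock: 21.8
ee_pos: [0.5424, 0.2881, 0.1935]
orientation: [0.682, 0.731, 0.0, 0.0]
ft_force: [0.1, 0.1, -0.7]
width: 0.0003
grasp_force: 0.0
```

```bash
python3 rail.py scene8; python3 - <<'E'
from h import *
from rel import *
a=load("scene8");s0=load("scene")
# red tab centroid now vs start, and vs pressed picture
for n in("scene","scene6","scene7","scene8"):
    c=load(n)["color"][200:260,400:450].astype(int);m=(c[...,2]>120)&(c[...,1]<60)&(c[...,0]<60);y,x=np.nonzero(m);print(n,m.sum(),x.mean()+400,y.mean()+200,x.max()+400,y.max()+200)
for th in(0,.09,.18):
    print(th,proj(a,W(.0895+.085*np.cos(th)+.03*np.sin(th),0,.055+.03*np.cos(th)-.085*np.sin(th))))
E
```

```text
t21.80 stand xyz mm [175.6   0.4 193.5] F [ 0.08  0.06 -0.72] w 0.0003199699131621141 g 0.0
grip (np.float32(-1.77), np.float32(4.0), 0.925) bino (np.float32(0.02), np.float32(-0.15), 0.979) pred/10mm [[-1.03787453  2.38581891]]
scene 90 429.3777777777778 243.52222222222224 434 248
scene6 73 428.86301369863014 243.64383561643837 434 248
scene7 6 426.0 249.16666666666666 427 250
scene8 85 429.5176470588235 244.5529411764706 434 249
0 [[428.92754162 242.45153763]]
0.09 [[428.98228787 244.10619898]]
0.18 [[428.71213573 245.72345361]]
```

```bash
python3 -c "
from cell import *
print(job_done())"
```

```text
the job is handed in; nothing more can be done
None
```

The job is handed in at about 22 s: rail raised to the 0.040 tooth, binocular half pushed home at roughly 6 N, foot down on the housing at about 0.024, and the pawl sprung back to rest on a tooth's flank at about 0.05 rad; I did not directly measure that the plunger still touches after release.

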